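# Find the longest music-box cylinder

### The arm

A 7-joint arm with a two-finger parallel gripper is mounted at the origin on the work surface. World frame = base frame: x ahead of the robot, y to its left, z up, the work surface at z = 0. Lengths are in mm, angles in rad, forces in N, time in s.
With the tool pointing down it reaches from about 400 to 925 mm from the base axis. Payload 5.6 kg.
Tool frame: the origin (TCP) lies at the very end of the fingers, on their centre line; the grasp point (between the pads) lies 19 mm behind it; z points along the fingers, y is the line along which they close (so a half turn about z gives the same grasp; the last joint's range is limited). The gripper opens to 85 mm and grips with 20 to 120 N. Pads are 22 mm wide; open, the fingers measure 114 mm over their backs; the gripper's body (76 mm by 85 mm) begins 54 mm behind the grasp point. The pads swing forward as they close: fully open they stand 13 mm farther back than shut.
Start: joints at [-1.19, 0.468, -0.012, 1.603, 0.006, 1.071, -0.056], TCP at [267.339, 592.486, 200.49] pointing down, gripper open.
Joint ranges: [-2.53, 2.53], [-0.31, 2.02], [-1.57, 1.55], [0.28, 2.44], [-1.29, 4.43], [0.15, 1.84], [-2.92, 2.92]. Speed limits (rad/s): [2.57, 2.57, 3.14, 3.14, 3.14, 3.14, 3.14].

### API

Orientations are given as [roll, pitch, yaw] about the fixed x, y, z axes, in that order (R = Rz(yaw) Ry(pitch) Rx(roll)).
In Python, from cell import get_state, get_image, camera_model, finish_job gives the robot as it stands.
- The arm moves only by the tool servo_tool, never from a script. Its argument "plan" is a list of rows, each an object of numbers: "dx", "dy", "dz": the shift along the world's x, y, z as a fraction of full scale; "spin": the turn about the world's z as a fraction of full scale; "hand": the finger opening in mm, from 0 to 85.4. A call has 1 to 12 rows; each row shifts and turns the commanded pose from where the row before left it; what a row does not reach is not made up. Full scale, the value 1, is 150 mm for a shift and 360 degrees for a turn. A row lasts 1/8 s, in which the tool goes at most 62.5 mm and 10.7 degrees, less where a joint would pass 70% of its speed; a pose out of reach is approached as far as the arm can. A call with a number of a shift or a turn outside -1 to 1 is refused whole. A call with a gripper value outside its range is refused whole. The fingers move at their own pace and stop on an object; "grip_force" is the grip in N (left out, the last holds). Time passes only in rows, so rows that do not move let the fingers close. It gives the time, the measured TCP pose, the force, the opening and the grip force at its end, in the units of the state.
- get_state(): the state, without advancing time (a new reading comes with each control period).
- get_image(name): name is "scene" or "top" or "wrist"; returns the picture (420x560x3 uint8, red, green, blue); there is no depth.
- camera_model(name): a dict with "vfov" (degrees; the focal length in pixels is half the picture's height over the tangent of half this angle, whatever the lens; pixels are square), "cx", "cy" (the principal point, pixels), "cam_to_world" (4x4, takes a point from camera to world coordinates); the wrist camera has in their place "hand_eye" (4x4, takes a point from camera to tool coordinates, whose origin is the TCP and whose axes are the flange's). Camera axes: x right, y down, z forward; pixel columns grow to the right and rows downward; lengths in mm; the calibration is good to about 2 mm. A picture is of the moment at which its call begins: read the wrist's pose just before it. camera_model takes no time and is no camera call.
- finish_job(): hands the job in; it is judged then, once.
The state is a dict: "time_s": time; "joint_positions": joint angles; "joint_vel": joint speeds; "joint_efforts": joint torques, N m; "ee_pos": TCP position; "orientation": TCP orientation; "ft_force": force on the tool from outside, world axes, zero at the start; "wrist_torque": the same for the moment, N m; "opening": opening from 0.0 (shut) to 1.0 (fully open); "finger_force": force on a finger pad.
Only numpy, scipy, OpenCV 4.12 (cv2) and the standard library are available. Lean on these libraries where they do the work, as an engineer would, in place of code of your own. Each camera call takes 0.05 s, during which the arm holds its last target. There are 200 camera calls.

### The job

Three shut wooden cases each hold a brass pinned cylinder, and they differ in length: lift the lids of all three upright or past upright and leave them standing open, so that the cylinders can be compared before any is touched. Then take out the longest one and lower it, without dropping it, into the two vee rests of the work cradle, lying level along the cradle and about centred. Leave the other two cylinders lying in their cases, and do not disturb the comb, the governor or the screwdriver.

Things in the scene. Friction and masses are not known exactly. Their poses are not given: they have to be found in the camera images.
- case_a: One of three look-alike hinged wooden cases, fixed, 150 mm (x) by 95 mm (y), 56 mm high shut; which cylinder it holds is not marked. Origin: centre of underside; x runs from the front (tab, robot side) to the hinge, z up. Tray walls 5 mm thick, 30 mm high; inside 140 by 85 mm, floor 5 mm up. Two cork vee supports, 10 mm thick, at x = +25 and -25 mm; the 40 mm between them is free to the floor.
- lid_a (a joint): Hinge of the lid of case_a: 0 is shut, grows as the lid lifts (rad), 1.57 upright, 1.9 the stop. Lids start shut or up to 0.08 ajar. A friction hinge: the lid stays wherever it is left and takes 1 to 2 N at the tab to move. The lid is a shallow box 150 by 95 by 26 mm, 140 g.
- lid_a_tab (a point): Middle of the brass pull tab on the lid of case_a, moving with the lid: a bar 14 mm wide (y), 10 mm thick, sticking out 34 mm forwards from the lid's front; this point is 20 mm out. Shut, it is 43 mm above the table with nothing beneath. Pinched from above across its 14 mm width, it pivots between the fingers as the lid turns.
- lid_a_hinge (a point): Middle of the hinge line of case_a, at the case's back edge, 30 mm above the table; the hinge axis is the case's y. The shut tab point lies 170 mm forwards (case's -x) of it and 13 mm above it.
- case_b: One of three look-alike hinged wooden cases, fixed, 150 mm (x) by 95 mm (y), 56 mm high shut; which cylinder it holds is not marked. Origin: centre of underside; x runs from the front (tab, robot side) to the hinge, z up. Tray walls 5 mm thick, 30 mm high; inside 140 by 85 mm, floor 5 mm up. Two cork vee supports, 10 mm thick, at x = +25 and -25 mm; the 40 mm between them is free to the floor.
- lid_b (a joint): Hinge of the lid of case_b: 0 is shut, grows as the lid lifts (rad), 1.57 upright, 1.9 the stop. Lids start shut or up to 0.08 ajar. A friction hinge: the lid stays wherever it is left and takes 1 to 2 N at the tab to move. The lid is a shallow box 150 by 95 by 26 mm, 140 g.
- lid_b_tab (a point): Middle of the brass pull tab on the lid of case_b, moving with the lid: a bar 14 mm wide (y), 10 mm thick, sticking out 34 mm forwards from the lid's front; this point is 20 mm out. Shut, it is 43 mm above the table with nothing beneath. Pinched from above across its 14 mm width, it pivots between the fingers as the lid turns.
- lid_b_hinge (a point): Middle of the hinge line of case_b, at the case's back edge, 30 mm above the table; the hinge axis is the case's y. The shut tab point lies 170 mm forwards (case's -x) of it and 13 mm above it.
- case_c: One of three look-alike hinged wooden cases, fixed, 150 mm (x) by 95 mm (y), 56 mm high shut; which cylinder it holds is not marked. Origin: centre of underside; x runs from the front (tab, robot side) to the hinge, z up. Tray walls 5 mm thick, 30 mm high; inside 140 by 85 mm, floor 5 mm up. Two cork vee supports, 10 mm thick, at x = +25 and -25 mm; the 40 mm between them is free to the floor.
- lid_c (a joint): Hinge of the lid of case_c: 0 is shut, grows as the lid lifts (rad), 1.57 upright, 1.9 the stop. Lids start shut or up to 0.08 ajar. A friction hinge: the lid stays wherever it is left and takes 1 to 2 N at the tab to move. The lid is a shallow box 150 by 95 by 26 mm, 140 g.
- lid_c_tab (a point): Middle of the brass pull tab on the lid of case_c, moving with the lid: a bar 14 mm wide (y), 10 mm thick, sticking out 34 mm forwards from the lid's front; this point is 20 mm out. Shut, it is 43 mm above the table with nothing beneath. Pinched from above across its 14 mm width, it pivots between the fingers as the lid turns.
- lid_c_hinge (a point): Middle of the hinge line of case_c, at the case's back edge, 30 mm above the table; the hinge axis is the case's y. The shut tab point lies 170 mm forwards (case's -x) of it and 13 mm above it.
- cylinder_long: Brass pinned music-box cylinder, the longest: barrel 30 mm in diameter and 110 mm long, with an 8 mm thick steel arbor 6 mm long at each end; about 360 g (varies by a fifth). Origin at its centre on the axis, x along the axis. It starts in one of the cases, along the case's x on its vee supports, its axis 34 mm above the table.
- cylinder_middle: Brass pinned music-box cylinder, the middle-sized: barrel 30 mm in diameter and 85 mm long, with an 8 mm thick steel arbor 6 mm long at each end; about 280 g (varies by a fifth). Origin at its centre on the axis, x along the axis. It starts in one of the cases, along the case's x on its vee supports, its axis 34 mm above the table.
- cylinder_short: Brass pinned music-box cylinder, the shortest: barrel 30 mm in diameter and 60 mm long, with an 8 mm thick steel arbor 6 mm long at each end; about 200 g (varies by a fifth). Origin at its centre on the axis, x along the axis. It starts in one of the cases, along the case's x on its vee supports, its axis 34 mm above the table.
- cradle: Fixed work cradle: dark wooden base 150 mm (x) by 80 mm (y), 12 mm thick, with two open-topped cork-lined vee rests on steel feet, each 12 mm thick, at x = +38 and -38 mm. Origin: centre of underside, z up. A cylinder lying properly in it has its axis along the cradle's x, 45 mm above the table; the 64 mm between the rests is free above the base.
- comb: Bystander: loose steel tuning comb, plate with teeth, 65 by 130 mm, 8 mm thick, lying flat on the table beyond the cases. Origin under the middle of its plate.
- governor: Bystander: loose nickel fly governor, 70 by 45 mm, 52 mm high, standing on the table beyond the cases. Origin at the centre of its underside.
- screwdriver: Bystander: boxwood-handled screwdriver, 185 mm long, standing blade down in an open square wooden holder (60 by 60 mm, 90 mm high, a 24 mm square well) beyond the cases. Origin at the blade's tip, z towards the handle.

How it is judged (in metres and radians):
On the way, in this order (a step that is already met when the one before it is completed fails the run):
1. all three lids stand open (each past 1.3 rad) with every cylinder still lying in its case (value of joint each of lid_a, lid_b, lid_c above 1.3 rad and distance of each of cylinder_middle, cylinder_short, cylinder_long from where it was at the start of the episode below 0.02 m), for 0.2 s.
2. the longest cylinder is held by the fingers, lifted at least 40 mm, over or clear of its case (contact force between the fingers and cylinder_long above 0.5 N and height (world z) of cylinder_long above 0.074 m), for 0.1 s.
3. the longest cylinder lies in the cradle while the fingers still hold it (x of cylinder_long in the frame of cradle between -0.015 and 0.015 m and y of cylinder_long in the frame of cradle between -0.005 and 0.005 m and z of cylinder_long in the frame of cradle between 0.04 and 0.05 m and angle between the x axis of cylinder_long and the x axis of cradle, either way round below 0.1 rad and contact force between the fingers and cylinder_long above 0.5 N and contact force between cylinder_long and cradle above 0.3 N), for 0.1 s.
At the end, for the whole second after the job is handed in: The longest cylinder rests released in both vees of the cradle, within 15 mm along, 5 mm across and 5 mm in height (45 mm) of its centre and 0.1 rad of its axis; the other two lie within 20 mm of where they started; all three lids stand open past 1.3 rad (x of cylinder_long in the frame of cradle between -0.015 and 0.015 m and y of cylinder_long in the frame of cradle between -0.005 and 0.005 m and z of cylinder_long in the frame of cradle between 0.04 and 0.05 m and angle between the x axis of cylinder_long and the x axis of cradle, either way round below 0.1 rad and value of joint each of lid_a, lid_b, lid_c above 1.3 rad and distance of each of cylinder_middle, cylinder_short from where it was at the start of the episode below 0.02 m and linear speed of cylinder_long below 0.02 m/s and angular speed of cylinder_long below 0.2 rad/s and contact force between cylinder_long and cradle above 0.5 N); the robot touches nothing.
It fails at once if the middle or the short cylinder is taken from its place (moved over 20 mm) (distance of any of cylinder_middle, cylinder_short from where it was at the start of the episode above 0.02 m).
It fails at once if the comb, governor or screwdriver is disturbed (moved over 25 mm) (distance of any of comb, governor, screwdriver from where it was at the start of the episode above 0.025 m).
It also fails if it takes over 70 s, if anything falls off the work surface, if the arm or the gripper's body presses on something with over 40 N, if the wrist force passes 120 N, or if a joint passes its speed limit or range.

## Working session

There is one attempt and no reset: what is moved stays moved. The work goes in short steps, Python scripts to look and compute and a tool call to move; the robot and the scene stay as the last step left them, time stands still between calls to the robot, and variables do not carry over. Pictures are saved under pics/ and viewed, at most 10 in all, crops included, and the job is handed in when it is done.

Besides the shell and the picture viewer there is one more tool, called after "Emit:" as name(argument=value, ...) on one line, values as JSON. servo_tool: Moves the arm, as the interface text tells. Its arguments: {"type":"object","properties":{"plan":{"type":"array","items":{"type":"object","properties":{"dx":{"type":"number","minimum":-1,"maximum":1},"dy":{"type":"number","minimum":-1,"maximum":1},"dz":{"type":"number","minimum":-1,"maximum":1},"spin":{"type":"number","minimum":-1,"maximum":1},"hand":{"type":"number"}}}},"grip_force":{"type":"number"}},"required":["plan"]}

```bash
mkdir -p pics; cat > h.py <<'E'
import numpy as np, cv2
from cell import get_state,get_image,camera_model,finish_job
from scipy.spatial.transform import Rotation as R
def grab(n,f=None):
    s=get_state(); im=get_image(n); m=camera_model(n)
    if n=='wrist':
        T=np.eye(4);T[:3,:3]=R.from_euler('xyz',s['orientation']).as_matrix();T[:3,3]=s['ee_pos'];C=T@np.array(m['hand_eye'])
    else: C=np.array(m['cam_to_world'])
    if f: cv2.imwrite('pics/'+f+'.png',im[:,:,::-1]); np.savez('pics/'+f+'.npz',im=im,C=C,v=m['vfov'],cx=m['cx'],cy=m['cy'])
    return im,(C,m['vfov'],m['cx'],m['cy'])
def load(f):
    d=np.load('pics/'+f+'.npz'); return d['im'],(d['C'],float(d['v']),float(d['cx']),float(d['cy']))
def ray(M,u,v):
    C,vf,cx,cy=M; f=210/np.tan(np.radians(vf)/2)
    d=C[:3,:3]@np.array([(u-cx)/f,(v-cy)/f,1]); return C[:3,3],d/np.linalg.norm(d)
def plane(M,u,v,z):
    o,d=ray(M,u,v); return o+d*(z-o[2])/d[2]
def tri(M1,p1,M2,p2):
    o,d=ray(M1,*p1);q,e=ray(M2,*p2)
    t=np.linalg.lstsq(np.c_[d,-e],q-o,rcond=None)[0]; a=o+t[0]*d;b=q+t[1]*e
    return (a+b)/2,np.linalg.norm(a-b)
def proj(M,P):
    C,vf,cx,cy=M; f=210/np.tan(np.radians(vf)/2); p=C[:3,:3].T@(np.array(P)-C[:3,3]); return p[:2]/p[2]*f+[cx,cy]
E
python3 - <<'E'
from h import *
np.set_printoptions(precision=2,suppress=True)
s=get_state();print(s)
for n in('scene','top','wrist'):
    im,M=grab(n,n+'0');print(n,M)
print(camera_model('top'),camera_model('wrist'))
E
```

```text
{'time_s': 0.0, 'joint_positions': array([-1.19,  0.47, -0.01,  1.6 ,  0.01,  1.07, -0.06]), 'joint_vel': array([ 0., -0.,  0., -0., -0., -0., -0.]), 'joint_efforts': array([ -0.  , -53.24,   0.02, -25.13,   0.01,   0.01,   0.  ]), 'ee_pos': array([267.07, 591.89, 199.52]), 'orientation': array([-3.14,  0.  ,  2.72]), 'ft_force': array([ 0.13,  0.25, -0.39]), 'wrist_torque': array([-0.  ,  0.01, -0.01]), 'finger_force': 0.0, 'opening': 1.0000165881789502}
scene (array([[   0.71,    0.53,   -0.46, 1018.77],
       [   0.71,   -0.54,    0.46, -412.04],
       [  -0.01,   -0.65,   -0.76,  798.78],
       [   0.  ,    0.  ,    0.  ,    1.  ]]), 56.94185494960861, 281.75853858621537, 208.895889820193)
top (array([[   0.  ,   -1.  ,    0.06,  475.92],
       [  -1.  ,   -0.  ,    0.  ,  -12.18],
       [  -0.  ,   -0.06,   -1.  , 1408.26],
       [   0.  ,    0.  ,    0.  ,    1.  ]]), 42.75722373287949, 276.31514015552625, 221.0519635507172)
wrist (array([[  0.41,   0.87,   0.28, 195.58],
       [  0.91,  -0.39,  -0.13, 624.53],
       [ -0.  ,   0.31,  -0.95, 373.  ],
       [  0.  ,   0.  ,   0.  ,   1.  ]]), 71.00053639883491, 279.7781376546998, 207.73579202898136)
{'vfov': 42.75722373287949, 'cx': 276.31514015552625, 'cy': 221.0519635507172, 'cam_to_world': array([[   0.  ,   -1.  ,    0.06,  475.92],
       [  -1.  ,   -0.  ,    0.  ,  -12.18],
       [  -0.  ,   -0.06,   -1.  , 1408.26],
       [   0.  ,    0.  ,    0.  ,    1.  ]])} {'vfov': 71.00053639883491, 'cx': 279.7781376546998, 'cy': 207.73579202898136, 'hand_eye': array([[  -0.  ,   -0.95,   -0.31,   78.62],
       [   1.  ,   -0.  ,   -0.  ,   -0.02],
       [   0.  ,   -0.31,    0.95, -173.39],
       [   0.  ,    0.  ,    0.  ,    1.  ]])}
```

View pics/top0.png

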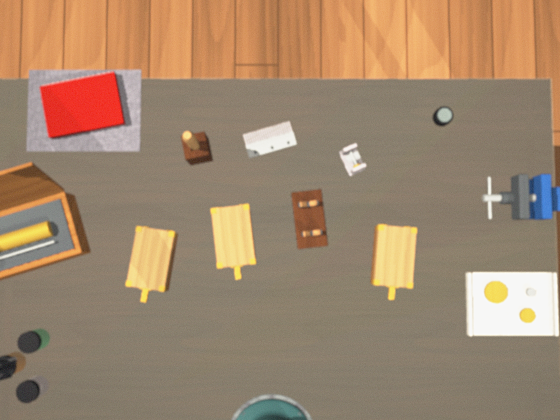

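View pics/scene0.png

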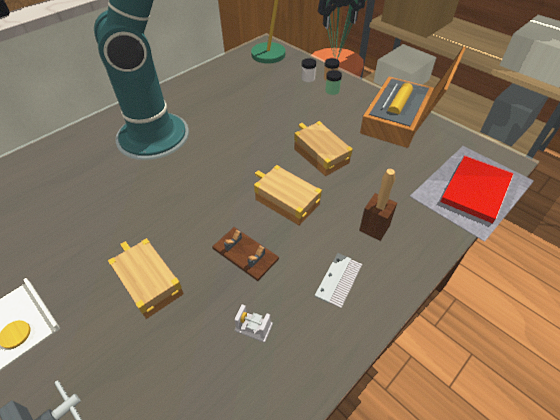

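The top view shows three yellow cases with tabs near (144,296), (238,272) and (391,294), and the cradle at (309,219). The screwdriver is at (195,145), the comb at (270,139) and the governor at (353,158). In the scene view the tabs are near (262,172), (300,126) and (127,247).

```bash
python3 - <<'E'
from h import *
np.set_printoptions(precision=1,suppress=True)
it,Mt=load('top0'); is_,Ms=load('scene0')
boxes=dict(a=((110,210,80,100),(285,110,75,70)),b=((195,190,75,100),(245,155,85,70)),c=((355,210,75,100),(95,225,95,95)))
rows=[]
for k,(bt,bs) in boxes.items():
    row=[]
    for im,(x,y,w,h) in((it,bt),(is_,bs)):
        c=im[y:y+h,x:x+w]; hsv=cv2.cvtColor(c,cv2.COLOR_RGB2HSV)
        wood=((hsv[...,0]>12)&(hsv[...,0]<32)&(hsv[...,1]>90)&(hsv[...,2]>100)).astype(np.uint8)
        brass=((hsv[...,0]>18)&(hsv[...,0]<32)&(hsv[...,1]>195)&(hsv[...,2]>120)).astype(np.uint8)
        n,l,st,ce=cv2.connectedComponentsWithStats(brass)
        print(k,[(int(st[i,4]),ce[i]+[x,y]) for i in range(1,n) if st[i,4]>5])
        cs=max(cv2.findContours(wood,0,2)[0],key=cv2.contourArea)
        print('  rect',[np.array(v) for v in cv2.minAreaRect(cs+np.array([x,y]))])
        g=cv2.resize(c,(260,290),interpolation=cv2.INTER_NEAREST)
        b=cv2.resize(brass,(260,290),interpolation=cv2.INTER_NEAREST)
        g=g.copy()
        for q in cv2.findContours(b,0,2)[0]: cv2.drawContours(g,[q],-1,(255,0,255),1)
        b=cv2.resize(wood,(260,290),interpolation=cv2.INTER_NEAREST)
        for q in cv2.findContours(b,0,2)[0]: cv2.drawContours(g,[q],-1,(0,0,255),1)
        row.append(g)
    rows.append(np.vstack(row))
cv2.imwrite('pics/comp1.png',np.hstack(rows)[:,:,::-1])
E
```

```text
a []
  rect [array([150.3, 264.5]), array([43.7, 77.1]), array(10.5)]
a []
  rect [array([319.8, 145.8]), array([60.2, 38.9]), array(40.6)]
b []
  rect [array([233.6, 242.1]), array([75.8, 40.7]), array(83.4)]
b []
  rect [array([284.3, 192.8]), array([71.5, 42.4]), array(29.2)]
c []
  rect [array([393. , 261.9]), array([43.6, 76.5]), array(4.2)]
c []
  rect [array([143.2, 271.1]), array([72.5, 49.1]), array(56.8)]
```

View pics/comp1.png

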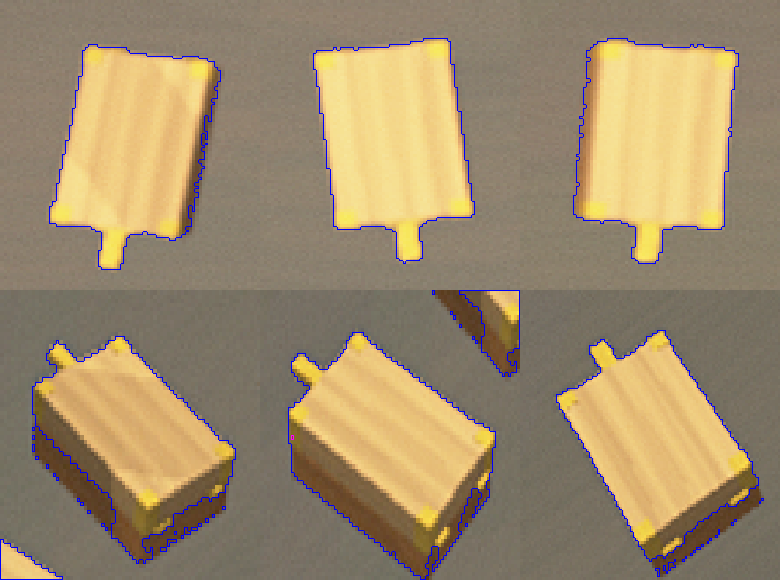

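The corner plates and tabs are clear in both views. I'll triangulate the lid corners and tab tips from these pixels and measure the cradle as well.

```bash
python3 - <<'E'
from h import *
np.set_printoptions(precision=1,suppress=True)
it,Mt=load('top0'); is_,Ms=load('scene0')
D=dict(a=((110,210,80,100,0),(285,110,75,70),[(86,46),(211,62),(50,221),(176,237),(111,269)],[(235,453),(148,507),(120,338),(36,385),(52,351)]),
b=((195,190,75,100,260),(245,155,85,70),[(314,52),(450,40),(337,229),(472,215),(410,262)],[(495,433),(427,528),(359,333),(291,412),(296,364)]),
c=((355,210,75,100,520),(95,225,95,95),[(603,41),(737,51),(585,217),(722,229),(647,263)],[(752,460),(643,545),(664,333),(557,399),(599,343)]))
for k,(bt,bs,pt,ps) in D.items():
    P=[]
    for (x,y),(u,v) in zip(pt,ps):
        a=(bt[0]+(x-bt[4])*bt[2]/260,bt[1]+y*bt[3]/290); b=(bs[0]+(u-bt[4])*bs[2]/260,bs[1]+(v-290)*bs[3]/290)
        X,e=tri(Mt,a,Ms,b); P.append(X); print(k,X,'err %.1f'%e)
    P=np.array(P); ax=(P[0]+P[1]-P[2]-P[3])/2; ly=(P[0]+P[2]-P[1]-P[3])/2
    yaw=np.arctan2(ax[1],ax[0]); hinge=(P[0]+P[1])/2; u=np.array([np.cos(yaw),np.sin(yaw)])
    cen=P[:4].mean(0)
    print(' len',np.linalg.norm(ax),'wid',np.linalg.norm(ly),'yaw',yaw,np.arctan2(-ly[0],ly[1]),'cen',cen,'tabpt',cen[:2]-95*u,'tip from measured->pt',P[4][:2]+14*u,'hinge',cen[:2]+75*u)
# cradle
for im,M,(x,y,w,h) in((it,Mt,(280,180,60,75)),(is_,Ms,(205,220,80,65))):
    c=im[y:y+h,x:x+w].astype(int); m=((c[...,0]-c[...,2]>22)&(c.sum(2)<270)).astype(np.uint8)
    m=cv2.morphologyEx(m,cv2.MORPH_CLOSE,np.ones((7,7)))
    q=max(cv2.findContours(m,0,2)[0],key=cv2.contourArea)+np.array([x,y]); r=cv2.minAreaRect(q)
    bx=cv2.boxPoints(r); print('cradle',r,bx.tolist()); print([plane(M,*p,12) for p in bx],'cen',plane(M,*r[0],12))
    # cork
    hs=im[y:y+h,x:x+w].astype(int); k=((hs[...,0]>150)&(hs[...,0]-hs[...,2]>30)).astype(np.uint8)
    n,l,st,ce=cv2.connectedComponentsWithStats(k); print('cork',[(int(st[i,4]),st[i,:4]+[x,y,0,0],ce[i]+[x,y]) for i in range(1,n)])
a=cv2.resize(it[180:255,280:340],(390,488),interpolation=cv2.INTER_CUBIC); b=cv2.resize(is_[220:285,205:285],(400,488)[:1]+(325,),interpolation=cv2.INTER_CUBIC)
b=cv2.copyMakeBorder(b,0,163,0,0,0); cv2.imwrite('pics/comp2.png',np.hstack([a,b])[:,:,::-1])
E
```

```text
a [551.6 341.9  52.7] err 0.7
a [538.  244.1  56.8] err 0.8
a [400.6 365.9  59.1] err 0.9
a [387.8 268.7  62.7] err 2.9
a [359.  321.   49.3] err 1.8
 len 152.62274826092403 wid 98.41567317656784 yaw -0.16002217477711364 -0.1345492208813984 cen [469.5 305.2  57.8] tabpt [375.7 320.3] tip from measured->pt [372.8 318.8] hinge [543.5 293.2]
b [596.4 153.8  58. ] err 1.4
b [607.7  55.4  57.1] err 0.4
b [444.  137.6  54.6] err 2.3
b [456.8  40.5  58.7] err 4.5
b [414.9  85.4  41.9] err 2.1
 len 152.48588029026556 wid 98.50909996916013 yaw 0.10203830826161396 0.12255658407492731 cen [526.2  96.8  57.1] tabpt [431.7  87.1] tip from measured->pt [428.8  86.8] hinge [600.8 104.4]
c [ 556.2 -269.9   59.4] err 0.8
c [ 548.2 -367.1   55.1] err 3.4
c [ 403.8 -256.5   52.1] err 0.8
c [ 394.  -354.    54.3] err 3.0
c [ 364.1 -301.3   44. ] err 3.5
 len 153.953353891778 wid 97.73641090136047 yaw -0.08640019878443998 -0.09061876853008397 cen [ 475.5 -311.9   55.2] tabpt [ 380.9 -303.7] tip from measured->pt [ 378.  -302.5] hinge [ 550.3 -318.3]
cradle ((309.3307800292969, 214.1461639404297), (46.016
[... 1799 characters left out ...]
6,   1,   1]), array([299., 246.]))]
cradle ((245.04051208496094, 252.25930786132812), (60.75898361206055, 32.07148361206055), 36.11933898925781) [[211.0476531982422, 247.3050537109375], [229.9528045654297, 221.39801025390625], [279.03338623046875, 257.21356201171875], [260.12823486328125, 283.12060546875]]
[array([ 504.3, -151.2,   12. ]), array([474.7, -65.5,  12. ]), array([644.1, -53.7,  12. ]), array([ 663.4, -134. ,   12. ])] cen [ 575.  -101.9   12. ]
cork [(36, array([233, 230,   7,   9]), array([235.9, 234.1])), (25, array([226, 239,   8,   4]), array([229. , 240.6])), (43, array([256, 245,   8,  11]), array([259.4, 249.9])), (26, array([249, 255,   8,   5]), array([252.3, 257.1]))]
```

View pics/comp2.png

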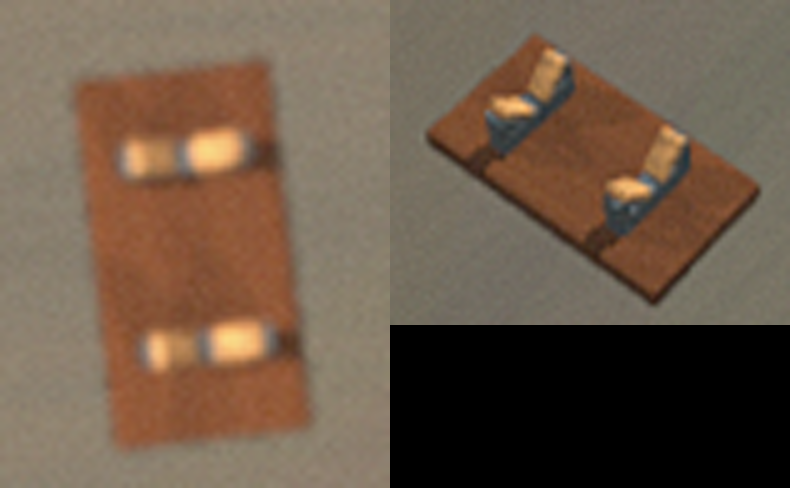

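The cradle base corners in the top view average to about (309.6,219.1), with two vees on the axis. Triangulated heights, sizes and tab points all agree with the text, so I'll move above tab A.

Emit:
servo_tool(plan=[{"dx":0.115,"dy":-0.302,"dz":-0.056,"spin":0.0073,"hand":40},{"dx":0.115,"dy":-0.302,"dz":-0.056,"spin":0.0073,"hand":40},{"dx":0.115,"dy":-0.302,"dz":-0.056,"spin":0.0073,"hand":40},{"dx":0.115,"dy":-0.302,"dz":-0.056,"spin":0.0073,"hand":40},{"dx":0.115,"dy":-0.302,"dz":-0.056,"spin":0.0073,"hand":40},{"dx":0.115,"dy":-0.302,"dz":-0.056,"spin":0.0073,"hand":40},{"hand":40},{"hand":40}], grip_force=30)

```text
$.plan[6]: bad value
```

```bash
python3 - <<'E'
from h import *
im,M=grab('wrist','w1'); print(proj(M,[372,319,43]),proj(M,[389,269,56]),proj(M,[401,366,56]),get_state()['time_s'])
E
```

```text
[129.61277996 333.43685337] [100.82603982 361.97038381] [166.78854267 344.78283163] 0.2
```

View pics/w1.png

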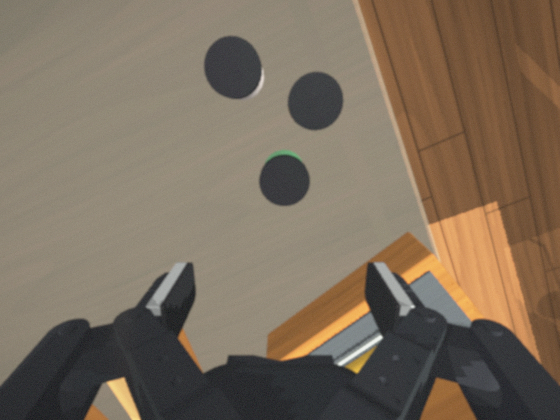

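The wrist view is from the start pose because that move was refused: rows need every field. The fingers are at (175,290) and (390,290), and image up points toward the robot.

Emit:
servo_tool(plan=[{"dx":0.115,"dy":-0.302,"dz":-0.056,"spin":0.0073,"hand":40},{"dx":0.115,"dy":-0.302,"dz":-0.056,"spin":0.0073,"hand":40},{"dx":0.115,"dy":-0.302,"dz":-0.056,"spin":0.0073,"hand":40},{"dx":0.115,"dy":-0.302,"dz":-0.056,"spin":0.0073,"hand":40},{"dx":0.115,"dy":-0.302,"dz":-0.056,"spin":0.0073,"hand":40},{"dx":0.115,"dy":-0.302,"dz":-0.056,"spin":0.0073,"hand":40},{"dx":0,"dy":0,"dz":0,"spin":0,"hand":40},{"dx":0,"dy":0,"dz":0,"spin":0,"hand":40}], grip_force=30)

```text
time_s: 1.2
ee_pos: [370.8, 321.2, 150.3]
orientation: [3.141, 0.0, 2.993]
ft_force: [0.6, 0.6, 0.9]
opening: 0.465
finger_force: 0.0
```

```bash
python3 - <<'E'
from h import *
im,M=grab('wrist','w2'); print(proj(M,[372,319,43]),proj(M,[389,269,56]),proj(M,[401,366,56]),get_state()['time_s'])
E
```

```text
[277.71502028 198.02181328] [229.53965008 225.67736559] [329.97691428 223.13025963] 1.25
```

View pics/w2.png

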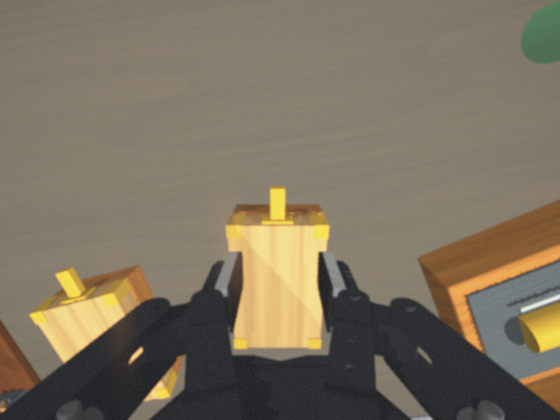

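Tab A is centred between the fingers: tip at (278,188), root at (278,217), predicted point (278,198). I'll descend and pinch, and work out the arc steps.

Emit:
servo_tool(plan=[{"dx":0,"dy":-0.005,"dz":-0.2,"spin":0,"hand":40},{"dx":0,"dy":0,"dz":-0.2,"spin":0,"hand":40},{"dx":0,"dy":0,"dz":-0.2,"spin":0,"hand":40},{"dx":0,"dy":0,"dz":-0.2,"spin":0,"hand":40},{"dx":0,"dy":0,"dz":0,"spin":0,"hand":40},{"dx":0,"dy":0,"dz":0,"spin":0,"hand":8},{"dx":0,"dy":0,"dz":0,"spin":0,"hand":8},{"dx":0,"dy":0,"dz":0,"spin":0,"hand":8},{"dx":0,"dy":0,"dz":0,"spin":0,"hand":8}], grip_force=30)

```text
time_s: 2.38
ee_pos: [371.1, 320.2, 30.7]
orientation: [3.141, 0.001, 2.993]
ft_force: [-0.3, 0.6, -0.5]
opening: 0.098
finger_force: 0.0
```

```bash
python3 - <<'E'
import numpy as np
t=.0754+np.linspace(0,1.68,21); h=-172.5*np.cos(t); z=172.5*np.sin(t)
for k,y in(('a',-.147),('b',.112),('c',-.0885)):
    print(k,np.c_[np.diff(h)*np.cos(y),np.diff(h)*np.sin(y),np.diff(z)].__truediv__(150).round(3).tolist())
E
```

```text
a [[0.011, -0.002, 0.096], [0.019, -0.003, 0.095], [0.027, -0.004, 0.093], [0.034, -0.005, 0.09], [0.042, -0.006, 0.087], [0.049, -0.007, 0.083], [0.056, -0.008, 0.079], [0.062, -0.009, 0.074], [0.068, -0.01, 0.068], [0.073, -0.011, 0.062], [0.078, -0.012, 0.056], [0.082, -0.012, 0.049], [0.086, -0.013, 0.042], [0.089, -0.013, 0.034], [0.092, -0.014, 0.026], [0.094, -0.014, 0.019], [0.095, -0.014, 0.011], [0.095, -0.014, 0.002], [0.095, -0.014, -0.006], [0.095, -0.014, -0.014]]
b [[0.011, 0.001, 0.096], [0.019, 0.002, 0.095], [0.027, 0.003, 0.093], [0.035, 0.004, 0.09], [0.042, 0.005, 0.087], [0.049, 0.006, 0.083], [0.056, 0.006, 0.079], [0.062, 0.007, 0.074], [0.068, 0.008, 0.068], [0.074, 0.008, 0.062], [0.078, 0.009, 0.056], [0.083, 0.009, 0.049], [0.087, 0.01, 0.042], [0.09, 0.01, 0.034], [0.092, 0.01, 0.026], [0.094, 0.011, 0.019], [0.095, 0.011, 0.011], [0.096, 0.011, 0.002], [0.096, 0.011, -0.006], [0.095, 0.011, -0.014]]
c [[0.011, -0.001, 0.096], [0.019, -0.002, 0.095], [0.027, -0.002, 0.093], [0.035, -0.003, 0.09], [0.042, -0.004, 0.087], [0.049, -0.004, 0.083], [0.056, -0.005, 0.079], [0.062, -0.006, 0.074], [0.068, -0.006, 0.068], [0.074, -0.007, 0.062], [0.079, -0.007, 0.056], [0.083, -0.007, 0.049], [0.087, -0.008, 0.042], [0.09, -0.008, 0.034], [0.093, -0.008, 0.026], [0.094, -0.008, 0.019], [0.096, -0.008, 0.011], [0.096, -0.009, 0.002], [0.096, -0.009, -0.006], [0.095, -0.008, -0.014]]
```

```bash
python3 - <<'E'
from h import *
im,M=grab('wrist','w3'); print(proj(M,[372,319,43]),proj(M,get_state()['ee_pos']),get_state())
cv2.imwrite('pics/w3c.png',cv2.resize(im[120:380,160:400],(720,600)[:1]+(600,))[:,:,::-1])
E
```

```text
[278.15750642 251.75141166] [279.63582544 241.45877337] {'time_s': 2.425, 'joint_positions': array([-0.78496191,  0.46335563,  0.00586319,  2.10620044, -0.00481904,
        0.57127147,  0.64629411]), 'joint_vel': array([ 0.00041399,  0.00280841, -0.00033439,  0.00109535, -0.0003713 ,
       -0.0017994 ,  0.00151035]), 'joint_efforts': array([-2.43613834e-02, -4.34268093e+01,  2.24383255e-01, -1.55573505e+01,
        6.48845918e-03, -2.58629363e-03, -2.41195239e-04]), 'ee_pos': array([371.0372793 , 320.05177858,  30.49816688]), 'orientation': array([3.14097918e+00, 4.77505163e-04, 2.99275541e+00]), 'ft_force': array([-0.23474806,  0.79718017,  0.04655494]), 'wrist_torque': array([ 0.00429238,  0.03149358, -0.03231615]), 'finger_force': 0.0, 'opening': 0.08851261625835957}
```

View pics/w3c.png

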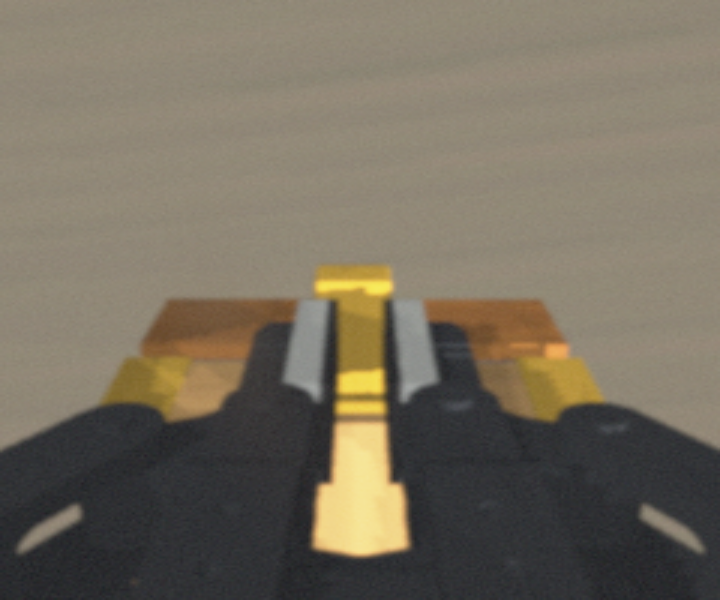

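The tab at (278,250) is between the pads with a small gap on each side, so the fingers are still closing. I'll close further.

Emit:
servo_tool(plan=[{"dx":0,"dy":0,"dz":0,"spin":0,"hand":0},{"dx":0,"dy":0,"dz":0,"spin":0,"hand":0},{"dx":0,"dy":0,"dz":0,"spin":0,"hand":0}], grip_force=30)

```text
time_s: 2.8
ee_pos: [370.8, 319.9, 30.1]
orientation: [-3.142, -0.0, 2.993]
ft_force: [-0.1, 0.1, -1.0]
opening: -0.002
finger_force: 0.0
```

```bash
python3 - <<'E'
from h import *
im,M=grab('wrist','w4'); b,_=load('w3')
for r in range(222,308,5):
    f=lambda i:' '.join('%x%x%x'%tuple(i[r,c]//16) for c in range(248,312,3))
    print(r,f(b)); print('    '+f(im))
print(get_state()['ft_force'])
E
```

```text
222 987 887 987 987 987 987 987 987 987 987 987 987 887 987 887 987 887 987 887 987 987 987
    987 987 987 987 987 987 987 987 987 987 987 987 987 987 987 987 987 987 987 987 987 987
227 987 887 987 987 987 987 987 987 987 987 987 987 887 987 987 887 887 987 887 987 987 987
    987 887 987 987 987 987 987 987 987 887 887 987 987 887 987 987 887 987 887 887 987 887
232 887 887 987 987 987 987 987 887 987 987 987 887 887 887 887 887 887 887 987 887 887 987
    987 987 887 887 987 987 987 987 987 987 987 987 987 887 887 987 887 887 887 887 987 887
237 987 987 987 987 987 987 a94 b93 b94 a83 b93 b93 b93 b93 a96 987 987 987 987 987 987 987
    987 987 987 987 987 887 a85 b94 b93 a84 b83 b93 b94 b93 b96 987 987 987 987 987 987 987
242 987 987 987 987 987 987 ec4 fd4 fd5 fd5 fd5 fd5 fd5 fd5 db6 987 987 987 987 987 987 987
    887 987 987 987 987 987 da4 ec4 eb4 eb4 eb4 ec4 ec4 ec4 da5 987 987 987 987 987 987 987
247 887 987 987 987 987 987 b94 b93 b94 b93 b93 c94 ec4 eb4 a86 987 987 987 987 887 987 987
    987 987 987 987 987 987 da4 da4 c93 c93 b93 b93 fe5 fe5 fd6 987 987 987 987 987 987 
[... 1549 characters left out ...]
33 333 233 333 333
    333 333 333 333 323 333 333 333 333 777 333 333 787 444 333 333 333 233 333 333 333 333
297 333 333 333 333 333 233 222 222 c94 fd5 fd5 fd5 fd5 db4 222 233 333 333 333 333 334 445
    333 333 333 333 333 333 333 233 333 222 333 223 223 333 333 333 333 444 445 344 333 333
302 333 333 333 333 333 223 232 223 864 a85 a85 b85 b85 a85 323 323 323 333 333 333 333 333
    333 333 333 333 333 323 333 333 233 222 322 333 333 333 333 333 333 333 333 333 333 233
307 333 322 333 333 333 222 222 222 eb7 ec8 fd8 fd8 fd8 ec7 333 223 233 333 223 333 333 333
    333 333 333 333 233 333 223 333 333 323 333 222 233 333 333 233 333 333 333 333 233 333
[-1.07928799 -0.6714455  -0.9899159 ]
```

```bash
python3 - <<'E'
from h import *
for n in('w2','w4'):
    im,M=load(n)
    for P in([358,321.5,48],[358,321.5,38],[358,321.5,58],[391,316.5,48],[391,316.5,30],[391,316.5,5],[371,320,30],[371,320,43],[360,321.5,30],[360,321.5,43],[371,320,17]): print(n,P,proj(M,P).round(0))
    print(M[0][:3,3])
im,M=load('w2')
for r in range(180,226,3): print(r,' '.join('%x%x%x'%tuple(im[r,c]//16) for c in range(262,296,3)))
E
```

```text
w2 [358, 321.5, 48] [278. 185.]
w2 [358, 321.5, 38] [278. 183.]
w2 [358, 321.5, 58] [278. 188.]
w2 [391, 316.5, 48] [278. 218.]
w2 [391, 316.5, 30] [278. 212.]
w2 [391, 316.5, 5] [278. 205.]
w2 [371, 320, 30] [279. 194.]
w2 [371, 320, 43] [279. 197.]
w2 [360, 321.5, 30] [278. 183.]
w2 [360, 321.5, 43] [278. 186.]
w2 [371, 320, 17] [279. 190.]
[293.06241558 332.82704925 323.6911677 ]
w4 [358, 321.5, 48] [279. 234.]
w4 [358, 321.5, 38] [279. 228.]
w4 [358, 321.5, 58] [279. 241.]
w4 [391, 316.5, 48] [279. 285.]
w4 [391, 316.5, 30] [279. 270.]
w4 [391, 316.5, 5] [279. 253.]
w4 [371, 320, 30] [280. 242.]
w4 [371, 320, 43] [280. 251.]
w4 [360, 321.5, 30] [280. 226.]
w4 [360, 321.5, 43] [280. 234.]
w4 [371, 320, 17] [280. 234.]
[293.07250362 331.62664201 203.44730591]
180 876 876 887 877 887 887 887 887 887 887 886 887
183 887 876 876 877 886 887 887 887 887 887 887 877
186 886 877 876 a85 985 a85 a85 a85 886 877 887 887
189 887 886 876 ec4 ec4 ec4 fc5 ec5 886 887 887 887
192 876 887 886 fd5 fd5 fd5 fe5 fe5 987 876 877 876
195 887 876 876 fd5 fd5 fe5 fe5 fd5 987 887 877 887
198 887 887 876 fd5 fd5 fe5 fe5 fe5 987 876 887 887
201 887 887 886 fd5 fd5 fd5 fe5 fe5 987 887 887 887
204 765 764 864 fd5 fd5 fd5 fe5 fd5 974 865 875 865
207 753 753 853 fc4 fe5 fd5 fd5 fd5 963 852 853 853
210 753 753 753 ec4 fe5 fd5 fe5 fd5 863 753 742 653
213 963 963 963 ec4 fe5 fe5 fe5 fd5 a73 963 b74 963
216 984 a73 983 ec4 fe5 fd5 fe5 fd5 973 983 974 864
219 a84 a83 a83 db4 ec4 ec4 eb4 ec4 a83 b94 a84 a85
222 ec5 fd5 fd5 fd5 fd5 fd5 fd5 fd5 fd4 fd4 ec5 a85
225 db6 db7 da6 ca6 da6 da6 db6 db6 db6 db6 da6 da6
```

The pads have shut above the tab: their tips appear at row 251, while the TCP projects to row 242. The lid is also slightly ajar, with the tab top near 58 mm. The real tips therefore stand higher than the TCP, so I'll reopen, go 20 mm lower (still clear of the table) and close again.

Emit:
servo_tool(plan=[{"dx":0,"dy":0,"dz":0,"spin":0,"hand":40},{"dx":0,"dy":0,"dz":0,"spin":0,"hand":40},{"dx":0,"dy":0,"dz":0,"spin":0,"hand":40},{"dx":0,"dy":0,"dz":0,"spin":0,"hand":40},{"dx":0,"dy":0,"dz":-0.067,"spin":0,"hand":40},{"dx":0,"dy":0,"dz":-0.067,"spin":0,"hand":40},{"dx":0,"dy":0,"dz":0,"spin":0,"hand":40},{"dx":0,"dy":0,"dz":0,"spin":0,"hand":0},{"dx":0,"dy":0,"dz":0,"spin":0,"hand":0},{"dx":0,"dy":0,"dz":0,"spin":0,"hand":0},{"dx":0,"dy":0,"dz":0,"spin":0,"hand":0},{"dx":0,"dy":0,"dz":0,"spin":0,"hand":0}], grip_force=30)

```text
time_s: 4.35
ee_pos: [370.6, 318.9, 9.8]
orientation: [-3.14, -0.001, 2.992]
ft_force: [0.2, -5.1, -0.6]
opening: 0.153
finger_force: 32.7
```

```bash
python3 - <<'E'
from h import *
im,M=grab('wrist','w5'); 
for r in range(222,308,5): print(r,' '.join('%x%x%x'%tuple(im[r,c]//16) for c in range(242,318,4)))
s=get_state();print(s['ee_pos'],s['opening'],s['finger_force'],s['ft_force'])
E
```

```text
222 987 987 987 987 987 987 987 987 987 987 887 887 987 987 987 987 987 987 987
227 987 887 887 887 987 987 887 987 987 887 987 987 987 987 987 987 987 987 887
232 987 887 987 987 987 987 987 987 987 987 987 987 987 987 987 987 987 987 987
237 987 987 887 987 987 887 987 987 987 987 987 887 987 887 887 987 987 987 987
242 887 887 887 887 987 987 987 887 987 887 987 887 887 887 887 887 887 987 887
247 987 987 987 887 887 987 987 987 987 987 987 887 887 987 987 887 887 987 987
252 987 987 987 888 898 888 873 a94 a84 a84 b94 b94 b94 543 999 999 998 987 987
257 987 887 987 998 898 888 973 b93 b93 b84 b93 b94 b94 973 999 999 998 987 987
262 544 433 333 999 888 777 983 b93 fd4 fe5 fd4 fd5 ec4 763 888 999 999 223 333
267 333 333 444 999 898 776 753 b93 b93 b93 b93 b93 b93 653 787 898 999 333 333
272 433 333 666 898 998 555 652 973 a83 b93 b93 b93 b93 543 666 999 999 555 233
277 333 433 887 898 888 444 652 973 973 973 b93 b93 b93 543 555 999 999 777 323
282 333 333 888 898 998 333 542 973 973 973 983 a83 b94 542 333 898 998 888 222
287 333 333 444 888 aaa 333 542 973 973 973 972 973 b94 443 333 9a9 888 444 233
292 333 333 333 333 777 333 542 973 973 973 973 973 973 432 333 777 333 333 333
297 333 333 333 333 233 222 542 973 973 973 973 973 973 433 333 233 333 233 333
302 333 333 333 333 222 333 542 973 973 973 973 973 973 433 333 233 333 333 333
307 333 333 333 333 222 333 652 973 973 973 973 973 973 542 333 223 333 333 333
[370.64903292 318.90992459   9.85430572] 0.153491093576094 32.665738463401794 [ 0.13329364 -5.29377013 -0.48288869]
```

The tab is now gripped (opening 0.153, about 13 mm, 33 N), so I'll follow the arc.

Emit:
servo_tool(plan=[{"dx":0.011,"dy":-0.002,"dz":0.096,"spin":0,"hand":0},{"dx":0.019,"dy":-0.003,"dz":0.095,"spin":0,"hand":0},{"dx":0.027,"dy":-0.004,"dz":0.093,"spin":0,"hand":0},{"dx":0.034,"dy":-0.005,"dz":0.09,"spin":0,"hand":0},{"dx":0.042,"dy":-0.006,"dz":0.087,"spin":0,"hand":0},{"dx":0.049,"dy":-0.007,"dz":0.083,"spin":0,"hand":0},{"dx":0.056,"dy":-0.008,"dz":0.079,"spin":0,"hand":0},{"dx":0.062,"dy":-0.009,"dz":0.074,"spin":0,"hand":0}])

```text
time_s: 5.4
ee_pos: [417.9, 311.7, 114.5]
orientation: [-3.141, 0.003, 2.991]
ft_force: [7.3, -3.4, -12.5]
opening: 0.152
finger_force: 29.3
```

Emit:
servo_tool(plan=[{"dx":0.085,"dy":-0.012,"dz":0.052,"spin":0,"hand":0},{"dx":0.078,"dy":-0.011,"dz":0.057,"spin":0,"hand":0},{"dx":0.078,"dy":-0.012,"dz":0.055,"spin":0,"hand":0},{"dx":0.082,"dy":-0.012,"dz":0.047,"spin":0,"hand":0},{"dx":0.086,"dy":-0.013,"dz":0.04,"spin":0,"hand":0},{"dx":0.089,"dy":-0.013,"dz":0.032,"spin":0,"hand":0}])

```text
time_s: 6.15
ee_pos: [489.3, 300.7, 156.5]
orientation: [-3.138, -0.003, 2.993]
ft_force: [-1.8, -5.0, -5.6]
opening: 0.152
finger_force: 29.6
```

Emit:
servo_tool(plan=[{"dx":0.092,"dy":-0.013,"dz":0.024,"spin":0,"hand":0},{"dx":0.094,"dy":-0.013,"dz":0.017,"spin":0,"hand":0},{"dx":0.095,"dy":-0.013,"dz":0.009,"spin":0,"hand":0},{"dx":0.095,"dy":-0.013,"dz":0.002,"spin":0,"hand":0},{"dx":0.095,"dy":-0.013,"dz":-0.006,"spin":0,"hand":0},{"dx":0.095,"dy":-0.013,"dz":-0.014,"spin":0,"hand":0},{"dx":0,"dy":0,"dz":0,"spin":0,"hand":0}])

```text
time_s: 7.02
ee_pos: [576.0, 287.5, 161.4]
orientation: [-3.138, -0.001, 2.991]
ft_force: [-1.3, -8.6, -0.8]
opening: 0.156
finger_force: 29.7
```

```bash
python3 - <<'E'
from h import *
im,M=grab('scene','s1');grab('top','t1');s=get_state();print(s['ee_pos'],s['ft_force'],s['time_s'])
E
```

```text
[575.5807974  287.6557135  161.58766735] [-1.94528729 -8.05279958 -1.23432493] 7.125
```

View pics/s1.png

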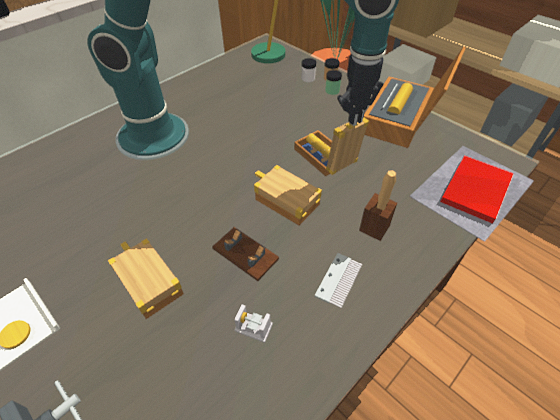

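Lid A stands open (panel at (350,145)) with its cylinder visible at (318,143). I'll release it and move over tab B.

Emit:
servo_tool(plan=[{"dx":0,"dy":0,"dz":0,"spin":0,"hand":45},{"dx":0,"dy":0,"dz":0,"spin":0,"hand":45},{"dx":0,"dy":0,"dz":0,"spin":0,"hand":45},{"dx":0,"dy":0,"dz":0.327,"spin":0,"hand":45},{"dx":0,"dy":0,"dz":0.327,"spin":0,"hand":45},{"dx":-0.198,"dy":-0.268,"dz":0,"spin":0.0083,"hand":45},{"dx":-0.198,"dy":-0.268,"dz":0,"spin":0.0083,"hand":45},{"dx":-0.198,"dy":-0.268,"dz":-0.245,"spin":0.0083,"hand":45},{"dx":-0.198,"dy":-0.268,"dz":-0.245,"spin":0.0083,"hand":45},{"dx":-0.198,"dy":-0.268,"dz":-0.245,"spin":0.0083,"hand":45},{"dx":0,"dy":0,"dz":0,"spin":0,"hand":45},{"dx":0,"dy":0,"dz":0,"spin":0,"hand":45}])

```text
time_s: 8.62
ee_pos: [428.3, 90.6, 150.6]
orientation: [3.141, 0.003, -3.029]
ft_force: [-0.1, 0.5, -0.0]
opening: 0.528
finger_force: 0.0
```

```bash
cat > tab.py <<'E'
import sys
from h import *
def tab(f):
    im,M=grab('wrist',f); hsv=cv2.cvtColor(im,cv2.COLOR_RGB2HSV)
    m=((hsv[...,0]>20)&(hsv[...,0]<32)&(hsv[...,1]>150)&(hsv[...,2]>140)).astype(np.uint8)
    for r in range(150,300,6):
        c=np.flatnonzero(m[r,200:360])+200
        if len(c): print(r,c.min(),c.max(),len(c))
    s=get_state();print(s['ee_pos'],s['time_s'],'tcp',proj(M,s['ee_pos']),'at43',proj(M,s['ee_pos']*[1,1,0]+[0,0,48]))
tab(sys.argv[1])
E
python3 tab.py wb
```

```text
186 268 281 14
192 268 281 14
198 268 280 13
204 268 281 14
210 268 282 15
216 239 322 41
222 225 324 27
228 226 324 24
[428.73877831  90.9984962  150.80138563] 8.675 tcp [280.28847783 242.55394024] at43 [280.04493535 198.15557631]
```

Emit:
servo_tool(plan=[{"dx":0,"dy":-0.033,"dz":-0.238,"spin":0,"hand":45},{"dx":0,"dy":0,"dz":-0.238,"spin":0,"hand":45},{"dx":0,"dy":0,"dz":-0.238,"spin":0,"hand":45},{"dx":0,"dy":0,"dz":-0.238,"spin":0,"hand":45},{"dx":0,"dy":0,"dz":0,"spin":0,"hand":45},{"dx":0,"dy":0,"dz":0,"spin":0,"hand":0},{"dx":0,"dy":0,"dz":0,"spin":0,"hand":0},{"dx":0,"dy":0,"dz":0,"spin":0,"hand":0},{"dx":0,"dy":0,"dz":0,"spin":0,"hand":0},{"dx":0,"dy":0,"dz":0,"spin":0,"hand":0}], grip_force=25)

```text
time_s: 9.93
ee_pos: [428.5, 85.4, 7.5]
orientation: [3.141, 0.003, -3.029]
ft_force: [3.3, 2.7, 1.0]
opening: 0.151
finger_force: 28.4
```

Emit:
servo_tool(plan=[{"dx":0.012,"dy":0.001,"dz":0.095,"spin":0,"hand":0},{"dx":0.021,"dy":0.002,"dz":0.093,"spin":0,"hand":0},{"dx":0.03,"dy":0.003,"dz":0.09,"spin":0,"hand":0},{"dx":0.039,"dy":0.004,"dz":0.086,"spin":0,"hand":0},{"dx":0.046,"dy":0.005,"dz":0.083,"spin":0,"hand":0},{"dx":0.053,"dy":0.006,"dz":0.079,"spin":0,"hand":0},{"dx":0.06,"dy":0.006,"dz":0.075,"spin":0,"hand":0},{"dx":0.066,"dy":0.007,"dz":0.07,"spin":0,"hand":0},{"dx":0.071,"dy":0.008,"dz":0.065,"spin":0,"hand":0}])

```text
time_s: 11.05
ee_pos: [483.5, 92.0, 116.7]
orientation: [3.14, -0.007, -3.029]
ft_force: [-2.9, 6.4, -2.2]
opening: 0.156
finger_force: 26.5
```

Emit:
servo_tool(plan=[{"dx":0.074,"dy":0.01,"dz":0.061,"spin":0,"hand":0},{"dx":0.078,"dy":0.011,"dz":0.055,"spin":0,"hand":0},{"dx":0.083,"dy":0.011,"dz":0.048,"spin":0,"hand":0},{"dx":0.087,"dy":0.011,"dz":0.041,"spin":0,"hand":0},{"dx":0.09,"dy":0.011,"dz":0.033,"spin":0,"hand":0},{"dx":0.092,"dy":0.011,"dz":0.025,"spin":0,"hand":0},{"dx":0.094,"dy":0.011,"dz":0.018,"spin":0,"hand":0},{"dx":0.095,"dy":0.011,"dz":0.01,"spin":0,"hand":0},{"dx":0.096,"dy":0.011,"dz":0.002,"spin":0,"hand":0},{"dx":0.096,"dy":0.011,"dz":-0.006,"spin":0,"hand":0},{"dx":0.095,"dy":0.011,"dz":-0.014,"spin":0,"hand":0},{"dx":0,"dy":0,"dz":0,"spin":0,"hand":0}])

```text
time_s: 12.55
ee_pos: [634.0, 110.5, 158.1]
orientation: [3.14, -0.001, -3.029]
ft_force: [-1.2, 4.7, 1.4]
opening: 0.152
finger_force: 24.5
```

Emit:
servo_tool(plan=[{"dx":0,"dy":0,"dz":0,"spin":0,"hand":45},{"dx":0,"dy":0,"dz":0,"spin":0,"hand":45},{"dx":0,"dy":0,"dz":0,"spin":0,"hand":45},{"dx":0,"dy":0,"dz":0.333,"spin":0,"hand":45},{"dx":0,"dy":0,"dz":0.333,"spin":0,"hand":45},{"dx":-0.172,"dy":-0.275,"dz":0,"spin":-0.0032,"hand":45},{"dx":-0.172,"dy":-0.275,"dz":0,"spin":-0.0032,"hand":45},{"dx":-0.172,"dy":-0.275,"dz":0,"spin":-0.0032,"hand":45},{"dx":-0.172,"dy":-0.275,"dz":0,"spin":-0.0032,"hand":45},{"dx":-0.172,"dy":-0.275,"dz":0,"spin":-0.0032,"hand":45},{"dx":-0.172,"dy":-0.275,"dz":0,"spin":-0.0032,"hand":45},{"dx":-0.172,"dy":-0.275,"dz":0,"spin":-0.0032,"hand":45}])

```text
time_s: 14.05
ee_pos: [451.8, -181.3, 258.4]
orientation: [-3.141, 0.001, 3.112]
ft_force: [0.5, 0.0, 0.3]
opening: 0.525
finger_force: 0.0
```

Emit:
servo_tool(plan=[{"dx":-0.172,"dy":-0.275,"dz":-0.24,"spin":-0.0032,"hand":45},{"dx":-0.172,"dy":-0.275,"dz":-0.24,"spin":-0.0032,"hand":45},{"dx":-0.172,"dy":-0.275,"dz":-0.24,"spin":-0.0032,"hand":45},{"dx":0,"dy":0,"dz":0,"spin":0,"hand":45},{"dx":0,"dy":0,"dz":0,"spin":0,"hand":45},{"dx":0,"dy":0,"dz":0,"spin":0,"hand":45}])

```text
time_s: 14.8
ee_pos: [377.0, -302.8, 151.0]
orientation: [-3.141, 0.002, 3.055]
ft_force: [0.3, -0.6, -1.0]
opening: 0.528
finger_force: 0.0
```

```bash
python3 tab.py wc
```

```text
186 274 286 13
192 274 286 13
198 274 286 13
204 274 286 13
210 274 287 14
216 235 326 47
222 231 329 26
228 231 329 26
[ 376.94646016 -302.7896014   150.92155138] 14.85 tcp [279.91636141 241.51823218] at43 [279.91915382 197.50744914]
```

Tab C is centred at column 280, so I'll descend and grip.

Emit:
servo_tool(plan=[{"dx":0,"dy":0,"dz":-0.238,"spin":0,"hand":45},{"dx":0,"dy":0,"dz":-0.238,"spin":0,"hand":45},{"dx":0,"dy":0,"dz":-0.238,"spin":0,"hand":45},{"dx":0,"dy":0,"dz":-0.238,"spin":0,"hand":45},{"dx":0,"dy":0,"dz":0,"spin":0,"hand":45},{"dx":0,"dy":0,"dz":0,"spin":0,"hand":0},{"dx":0,"dy":0,"dz":0,"spin":0,"hand":0},{"dx":0,"dy":0,"dz":0,"spin":0,"hand":0},{"dx":0,"dy":0,"dz":0,"spin":0,"hand":0},{"dx":0,"dy":0,"dz":0,"spin":0,"hand":0}])

```text
time_s: 16.1
ee_pos: [376.9, -302.9, 8.1]
orientation: [3.141, 0.002, 3.053]
ft_force: [1.5, 4.7, 4.3]
opening: 0.152
finger_force: 28.8
```

Emit:
servo_tool(plan=[{"dx":0.012,"dy":-0.001,"dz":0.095,"spin":0,"hand":0},{"dx":0.021,"dy":-0.002,"dz":0.093,"spin":0,"hand":0},{"dx":0.03,"dy":-0.002,"dz":0.09,"spin":0,"hand":0},{"dx":0.039,"dy":-0.003,"dz":0.086,"spin":0,"hand":0},{"dx":0.046,"dy":-0.004,"dz":0.083,"spin":0,"hand":0},{"dx":0.053,"dy":-0.004,"dz":0.079,"spin":0,"hand":0},{"dx":0.06,"dy":-0.005,"dz":0.075,"spin":0,"hand":0},{"dx":0.066,"dy":-0.006,"dz":0.07,"spin":0,"hand":0},{"dx":0.071,"dy":-0.006,"dz":0.065,"spin":0,"hand":0}])

```text
time_s: 17.23
ee_pos: [433.9, -307.9, 118.1]
orientation: [3.14, -0.004, 3.052]
ft_force: [-5.0, 5.7, 1.3]
opening: 0.155
finger_force: 24.4
```

Emit:
servo_tool(plan=[{"dx":0.074,"dy":-0.005,"dz":0.061,"spin":0,"hand":0},{"dx":0.078,"dy":-0.005,"dz":0.055,"spin":0,"hand":0},{"dx":0.083,"dy":-0.006,"dz":0.048,"spin":0,"hand":0},{"dx":0.087,"dy":-0.007,"dz":0.041,"spin":0,"hand":0},{"dx":0.09,"dy":-0.007,"dz":0.033,"spin":0,"hand":0},{"dx":0.092,"dy":-0.007,"dz":0.025,"spin":0,"hand":0},{"dx":0.094,"dy":-0.007,"dz":0.018,"spin":0,"hand":0},{"dx":0.095,"dy":-0.008,"dz":0.01,"spin":0,"hand":0},{"dx":0.096,"dy":-0.008,"dz":0.002,"spin":0,"hand":0},{"dx":0.096,"dy":-0.008,"dz":-0.006,"spin":0,"hand":0},{"dx":0.095,"dy":-0.008,"dz":-0.014,"spin":0,"hand":0},{"dx":0,"dy":0,"dz":0,"spin":0,"hand":0}])

```text
time_s: 18.73
ee_pos: [583.8, -318.4, 157.4]
orientation: [3.14, -0.0, 3.054]
ft_force: [-1.2, 0.4, -0.1]
opening: 0.001
finger_force: 0.0
```

Emit:
servo_tool(plan=[{"dx":0,"dy":0,"dz":0,"spin":0,"hand":45},{"dx":0,"dy":0,"dz":0,"spin":0,"hand":45},{"dx":0,"dy":0,"dz":0,"spin":0,"hand":45},{"dx":0,"dy":0,"dz":0.35,"spin":0,"hand":60},{"dx":0,"dy":0,"dz":0.35,"spin":0,"hand":60},{"dx":-0.4,"dy":0,"dz":0.1,"spin":0,"hand":60},{"dx":-0.4,"dy":0,"dz":0.1,"spin":0,"hand":60},{"dx":-0.4,"dy":0,"dz":0,"spin":0,"hand":60},{"dx":-0.3,"dy":0,"dz":0,"spin":0,"hand":60},{"dx":0,"dy":0,"dz":0,"spin":0,"hand":60}])

```text
time_s: 19.98
ee_pos: [354.3, -320.4, 294.5]
orientation: [3.141, 0.002, 3.048]
ft_force: [0.2, -0.4, -0.1]
opening: 0.706
finger_force: 0.0
```

```bash
python3 - <<'E'
from h import *
a,_=grab('scene','s2');b,_=grab('top','t2')
q=[b[180:300,110:215],b[170:290,195:300],b[180:300,340:445],a[90:210,280:385],a[130:250,235:340],a[210:330,85:190]]
q=[cv2.resize(i,(262,300),interpolation=cv2.INTER_CUBIC) for i in q]
cv2.imwrite('pics/comp3.png',np.vstack([np.hstack(q[:3]),np.hstack(q[3:])])[:,:,::-1]); print(get_state()['ee_pos'],get_state()['time_s'])
E
```

```text
[ 357.7224165  -319.81173266  294.28673392] 20.075
```

View pics/comp3.png

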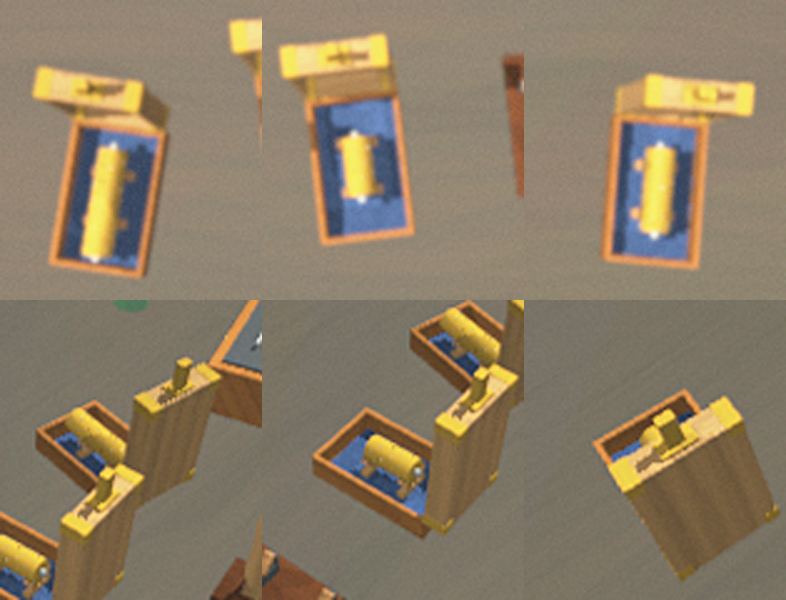

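All three lids are open. The cylinder in A is the longest (barrel about 47 px in the top view, against 37 for C and 27 for B). I'll check lid C's angle and locate cylinder A.

```bash
python3 - <<'E'
from h import *
np.set_printoptions(precision=1,suppress=True)
it,Mt=load('t2'); is_,Ms=load('s2')
T=lambda x,y,o,cx:(o[0]+(x-cx)/2.495,o[1]+y/2.5)
for n,p,q in(('in+y',(645,107),(733,398)),('in-y',(752,117),(610,468)),('out+y',(648,75),(745,415)),('out-y',(755,85),(627,490))):
    print(n,tri(Mt,T(*p,(340,180),524),Ms,T(q[0],q[1]-300,(85,210),524)))
for n,p,q in(('A in-y',(137,112),(135,406)),('A out-y',(145,83),(150,413))):
    print(n,tri(Mt,T(*p,(110,180),0),Ms,T(q[0],q[1]-300,(280,90),0)))
c=it[180:300,110:215]; hsv=cv2.cvtColor(c,cv2.COLOR_RGB2HSV)
m=((hsv[...,0]>21)&(hsv[...,0]<32)&(hsv[...,1]>120)&(hsv[...,2]>110)).astype(np.uint8); m[:54]=0
k=max(cv2.findContours(m,0,2)[0],key=cv2.contourArea)+np.array([110,180]); r=cv2.minAreaRect(k); b=cv2.boxPoints(r); print(r)
print('cyl',plane(Mt,*r[0],40),[plane(Mt,*x,40) for x in b])
E
```

```text
in+y (array([ 553.5, -268. ,  174.1]), np.float64(5.267728978932811))
in-y (array([ 543.5, -367.3,  176.1]), np.float64(2.553994773901421))
out+y (array([ 581.3, -271.1,  183.6]), np.float64(1.153727247559172))
out-y (array([ 572.6, -368.6,  181.8]), np.float64(3.1551301112692953))
A in-y (array([547.5, 246. , 166.3]), np.float64(1.3126172767694102))
A out-y (array([573.6, 236.7, 177.2]), np.float64(1.3595333595252252))
((149.9864959716797, 260.5810852050781), (7.726752281188965, 42.25053787231445), 9.462322235107422)
cyl [464.1 309.5  40. ] [array([412.9, 327.2,  40. ]), array([518.7, 311.2,  40. ]), array([515.5, 291.8,  40. ]), array([409.7, 307.8,  40. ])]
```

Lid C is about upright (inner edge at x≈548, outer at x≈577, z≈180). I'll go above cylinder A.

Emit:
servo_tool(plan=[{"dx":0.064,"dy":0.38,"dz":0,"spin":-0.0008,"hand":46},{"dx":0.064,"dy":0.38,"dz":0,"spin":-0.0008,"hand":46},{"dx":0.064,"dy":0.38,"dz":0,"spin":-0.0008,"hand":46},{"dx":0.064,"dy":0.38,"dz":0,"spin":-0.0008,"hand":46},{"dx":0.064,"dy":0.38,"dz":0,"spin":-0.0008,"hand":46},{"dx":0.064,"dy":0.38,"dz":0,"spin":-0.0008,"hand":46},{"dx":0.064,"dy":0.38,"dz":0,"spin":-0.0008,"hand":46},{"dx":0.064,"dy":0.38,"dz":0,"spin":-0.0008,"hand":46},{"dx":0.064,"dy":0.38,"dz":0,"spin":-0.0008,"hand":46},{"dx":0.064,"dy":0.38,"dz":0,"spin":-0.0008,"hand":46},{"dx":0.064,"dy":0.38,"dz":0,"spin":-0.0008,"hand":46},{"dx":0,"dy":0,"dz":0,"spin":0,"hand":46}])

```text
time_s: 21.58
ee_pos: [461.6, 313.5, 292.2]
orientation: [3.14, -0.003, 3.006]
ft_force: [-0.4, -1.3, -0.1]
opening: 0.537
finger_force: 0.0
```

Emit:
servo_tool(plan=[{"dx":0,"dy":0,"dz":-0.32,"spin":0,"hand":46},{"dx":0,"dy":0,"dz":-0.32,"spin":0,"hand":46},{"dx":0,"dy":0,"dz":-0.32,"spin":0,"hand":46},{"dx":0,"dy":0,"dz":0,"spin":0,"hand":46},{"dx":0,"dy":0,"dz":0,"spin":0,"hand":46}])

```text
time_s: 22.2
ee_pos: [464.0, 307.9, 151.1]
orientation: [3.14, 0.001, 2.997]
ft_force: [-0.5, 1.1, -0.5]
opening: 0.537
finger_force: 0.0
```

```bash
cat > cyl.py <<'E'
import sys
from h import *
im,M=grab('wrist',sys.argv[1]); hsv=cv2.cvtColor(im,cv2.COLOR_RGB2HSV)
m=((hsv[...,0]>21)&(hsv[...,0]<32)&(hsv[...,1]>120)&(hsv[...,2]>110)).astype(np.uint8)
blue=((hsv[...,0]>100)&(hsv[...,0]<125)&(hsv[...,1]>90)).astype(np.uint8)
for r in range(100,300,10):
    c=np.flatnonzero(m[r,180:380])+180; b=np.flatnonzero(blue[r,150:410])+150
    print(r,(c.min(),c.max(),len(c),((plane(M,c.min(),r,38)+plane(M,c.max(),r,38))/2)[:2].round(1)) if len(c) else '',(b.min(),b.max()) if len(b) else '')
s=get_state();print(s['ee_pos'],s['orientation'],s['time_s'],s['opening'],'proj',proj(M,[*s['ee_pos'][:2],34]))
E
python3 cyl.py wcyl
```

```text
100  
110  
120  
130  (np.int64(239), np.int64(314))
140 (np.int64(265), np.int64(291), 27, array([410.3, 314.2])) (np.int64(240), np.int64(314))
150 (np.int64(264), np.int64(290), 23, array([419.4, 311.9])) (np.int64(240), np.int64(314))
160 (np.int64(266), np.int64(289), 24, array([429. , 310.9])) (np.int64(240), np.int64(313))
170 (np.int64(266), np.int64(291), 25, array([438.8, 310.4])) (np.int64(241), np.int64(313))
180 (np.int64(264), np.int64(290), 26, array([448.5, 307.5])) (np.int64(242), np.int64(312))
190 (np.int64(269), np.int64(290), 22, array([459. , 308.5])) (np.int64(242), np.int64(312))
200 (np.int64(264), np.int64(289), 24, array([468.9, 304. ])) (np.int64(245), np.int64(311))
210 (np.int64(265), np.int64(290), 23, array([479.6, 303.4])) (np.int64(246), np.int64(311))
220 (np.int64(264), np.int64(289), 23, array([490.2, 300.8])) (np.int64(249), np.int64(311))
230 (np.int64(265), np.int64(288), 20, array([501.3, 299.1])) (np.int64(251), np.int64(310))
240 (np.int64(266), np.int64(289), 22, array([512.7, 298.5])) (np.int64(244), np.int64(310))
250  
260  
270 (np.int64(238), np.int64(313), 8, array([547.9, 291. ])) 
280 (np.int64(313), np.int64(313), 1, array([566.3, 330.3])) 
290  
[464.37035205 308.18915575 151.802119  ] [3.13900676e+00 2.59055515e-03 2.99718491e+00] 22.25 0.5385090115492532 proj [279.97915873 194.11971539]
```

The cylinder axis is about 2.3 mm to −y of the TCP, and the yaw matches. I'll correct that and descend in stages.

Emit:
servo_tool(plan=[{"dx":0.005,"dy":-0.015,"dz":-0.3,"spin":0,"hand":46},{"dx":0,"dy":0,"dz":-0.3,"spin":0,"hand":46},{"dx":0,"dy":0,"dz":-0.28,"spin":0,"hand":46},{"dx":0,"dy":0,"dz":-0.07,"spin":0,"hand":46},{"dx":0,"dy":0,"dz":-0.03,"spin":0,"hand":46},{"dx":0,"dy":0,"dz":-0.03,"spin":0,"hand":46},{"dx":0,"dy":0,"dz":0,"spin":0,"hand":46}])

```text
time_s: 23.12
ee_pos: [464.4, 305.4, -0.8]
orientation: [3.14, 0.001, 2.997]
ft_force: [-0.6, 0.3, 0.0]
opening: 0.537
finger_force: 0.0
```

No contact even at TCP z≈−1, which confirms the tip offset. I'll go 8 mm lower and close.

Emit:
servo_tool(plan=[{"dx":0,"dy":0,"dz":-0.03,"spin":0,"hand":46},{"dx":0,"dy":0,"dz":-0.025,"spin":0,"hand":46},{"dx":0,"dy":0,"dz":0,"spin":0,"hand":46}])

```text
time_s: 23.5
ee_pos: [463.4, 304.7, -10.5]
orientation: [-3.141, -0.001, 2.997]
ft_force: [0.4, 0.9, -0.7]
opening: 0.536
finger_force: 0.0
```

Emit:
servo_tool(plan=[{"dx":0,"dy":0,"dz":0,"spin":0,"hand":15},{"dx":0,"dy":0,"dz":0,"spin":0,"hand":15},{"dx":0,"dy":0,"dz":0,"spin":0,"hand":15},{"dx":0,"dy":0,"dz":0,"spin":0,"hand":15}], grip_force=50)

```text
time_s: 24.0
ee_pos: [463.6, 304.7, -10.0]
orientation: [-3.141, -0.0, 2.997]
ft_force: [-1.8, -2.3, 4.0]
opening: 0.33
finger_force: 49.3
```

Cylinder gripped (opening 0.33, about 28 mm, 49 N). I'll lift it and compute the cradle pose.

Emit:
servo_tool(plan=[{"dx":0,"dy":0,"dz":0.05,"spin":0,"hand":15},{"dx":0,"dy":0,"dz":0.1,"spin":0,"hand":15},{"dx":0,"dy":0,"dz":0.2,"spin":0,"hand":15},{"dx":0,"dy":0,"dz":0.25,"spin":0,"hand":15},{"dx":0,"dy":0,"dz":0.2,"spin":0,"hand":15},{"dx":0,"dy":0,"dz":0,"spin":0,"hand":15}])

```text
time_s: 24.75
ee_pos: [465.3, 306.3, 112.9]
orientation: [3.137, 0.005, 2.997]
ft_force: [0.2, 0.3, -4.1]
opening: 0.335
finger_force: 49.9
```

```bash
python3 - <<'E'
from h import *
np.set_printoptions(precision=1,suppress=True)
it,Mt=load('top0'); is_,Ms=load('scene0')
top=[(280+x/6.5,180+y/6.5) for x,y in((77,82),(268,60),(311,427),(115,448))]
sc=[(205+(x-390)/5,220+y/5) for x,y in((759,189),(656,292),(428,135),(533,37))] # same order: +x+y,+x-y,-x-y,-x+y
P=[]
for a,b in zip(top,sc):
    X,e=tri(Mt,a,Ms,b); P.append(plane(Mt,*a,12)); print(X,e,P[-1],plane(Ms,*b,12))
P=np.array(P);print('cen',P.mean(0))
d=(P[0]+P[1]-P[2]-P[3])/2; w=(P[0]+P[3]-P[1]-P[2])/2; print(np.linalg.norm(d),np.linalg.norm(w),'yaw %.3f %.3f'%(np.arctan2(d[1],d[0]),np.arctan2(-w[0],w[1])))
for a,b in(((302.1,203.5),(259.4,249.9)),((312.6,202.4),(252.3,257.1)),((305.2,233.3),(235.9,234.1)),((315.9,231.9),(229,240.6))): print('cork',tri(Mt,a,Ms,b),plane(Mt,*a,40))
s=get_state();print(s['ee_pos'],s['finger_force'],s['ft_force'],s['opening'])
E
python3 cyl.py wheld
```

```text
[642.1 -52.6   6.1] 0.0364150570282579 [641.4 -52.4  12. ] [644.9 -55.3  12. ]
[ 650.7 -129.    11.5] 1.0457956342133374 [ 650.3 -129.4   12. ] [ 651.2 -128.8   12. ]
[ 502.8 -146.2    6.7] 0.2539474092929627 [ 502.6 -145.8   12. ] [ 506.3 -147.9   12. ]
[493.6 -68.5   6.7] 2.159138293341129 [494.2 -67.4  12. ] [496.5 -71.7  12. ]
cen [572.1 -98.8  12. ]
148.27789170292922 78.17554527974887 yaw 0.106 0.111
cork (array([608.9, -80.3,  35.1]), np.float64(5.489209986383413)) [610.  -77.8  40. ]
cork (array([ 612. , -106.7,   36. ]), np.float64(4.212765244274231)) [ 612.9 -104.8   40. ]
cork (array([532.3, -88.2,  33.4]), np.float64(5.6297387241588055)) [533.7 -85.5  40. ]
cork (array([ 536.4, -114.7,   35.9]), np.float64(3.645459303454448)) [ 537.2 -112.9   40. ]
[465.3 306.3 112.9] 49.93657886981964 [ 0.2  0.3 -4.1] 0.3348914469670962
100  
110  
120  
130  (np.int64(234), np.int64(321))
140  (np.int64(235), np.int64(320))
150  (np.int64(235), np.int64(320))
160 (np.int64(267), np.int64(294), 3, array([425.2, 313.1])) (np.int64(236), np.int64(319))
170 (np.int64(250), np.int64(313), 57
[... 465 characters left out ...]
, array([478.8, 308. ])) (np.int64(239), np.int64(316))
230 (np.int64(254), np.int64(311), 55, array([488.3, 305.7])) (np.int64(242), np.int64(316))
240 (np.int64(260), np.int64(310), 51, array([498.4, 306.6])) (np.int64(242), np.int64(315))
250 (np.int64(262), np.int64(310), 49, array([508.6, 306.1])) 
260 (np.int64(251), np.int64(309), 53, array([518.1, 299.1])) 
270 (np.int64(259), np.int64(307), 34, array([529. , 300.4])) 
280 (np.int64(261), np.int64(307), 16, array([539.9, 299.8])) 
290 (np.int64(254), np.int64(301), 10, array([550., 292.])) 
[464.16443499 305.30967442 110.9769627 ] [3.13985469e+00 1.94910220e-03 2.99739016e+00] 24.8 0.32835737978394813 proj [278.16470154 203.66469222]
```

Cylinder lifted and held: axis near column 281, near end at row ~165. Cradle centre ≈ (572.5, −98), yaw ≈ 0.107, with base size 148×78 as expected. I'll raise and carry it over.

Emit:
servo_tool(plan=[{"dx":0,"dy":0,"dz":0.26,"spin":0,"hand":15},{"dx":0,"dy":0,"dz":0.3,"spin":0,"hand":15},{"dx":0,"dy":0,"dz":0.26,"spin":0,"hand":15},{"dx":0.06,"dy":-0.21,"dz":0,"spin":0.004,"hand":15},{"dx":0.09,"dy":-0.33,"dz":0,"spin":0.006,"hand":15},{"dx":0.09,"dy":-0.33,"dz":0,"spin":0.006,"hand":15},{"dx":0.09,"dy":-0.33,"dz":0,"spin":0.006,"hand":15},{"dx":0.09,"dy":-0.33,"dz":0,"spin":0.006,"hand":15},{"dx":0.09,"dy":-0.33,"dz":0,"spin":0.006,"hand":15},{"dx":0.09,"dy":-0.33,"dz":0,"spin":0.0061,"hand":15},{"dx":0.08,"dy":-0.33,"dz":0,"spin":0,"hand":15},{"dx":0.04,"dy":-0.17,"dz":0,"spin":0,"hand":15}])

```text
time_s: 26.3
ee_pos: [570.6, -102.3, 230.6]
orientation: [-3.141, -0.004, -3.038]
ft_force: [0.0, 0.3, -4.6]
opening: 0.331
finger_force: 50.4
```

Emit:
servo_tool(plan=[{"dx":0,"dy":0,"dz":-0.3,"spin":0,"hand":15},{"dx":0,"dy":0,"dz":-0.3,"spin":0,"hand":15},{"dx":0,"dy":0,"dz":-0.2,"spin":0,"hand":15},{"dx":0,"dy":0,"dz":0,"spin":0,"hand":15},{"dx":0,"dy":0,"dz":0,"spin":0,"hand":15}])

```text
time_s: 26.92
ee_pos: [572.1, -98.6, 113.2]
orientation: [-3.141, 0.0, -3.034]
ft_force: [-0.0, -0.7, -3.3]
opening: 0.331
finger_force: 50.3
```

```bash
python3 - <<'E'
from h import *
im,M=grab('wrist','wcr'); s=get_state(); print(s['ee_pos'],s['orientation'],s['opening'],s['time_s'])
u=np.array([np.cos(.107),np.sin(.107)]);n=np.array([-u[1],u[0]]);c=np.array([572.5,-98])
for x,y,z in((-75,40,12),(-75,-40,12),(-75,0,12),(-44,20,55),(-44,-20,55),(-38,40,12),(-38,-40,12)): print((x,y,z),proj(M,[*(c+x*u+y*n),z]).round(0))
g=im.copy()
cv2.imwrite('pics/wcr.png',cv2.resize(g,(800,600))[:,:,::-1])
E
```

```text
[572.64871119 -98.6252118  113.96346498] [-3.14115949e+00  1.89499001e-03 -3.03374678e+00] 0.331101997192091 26.975
(-75, 40, 12) [325. 118.]
(-75, -40, 12) [236. 118.]
(-75, 0, 12) [280. 118.]
(-44, 20, 55) [306. 160.]
(-44, -20, 55) [255. 160.]
(-38, 40, 12) [323. 159.]
(-38, -40, 12) [237. 159.]
```

View pics/wcr.png

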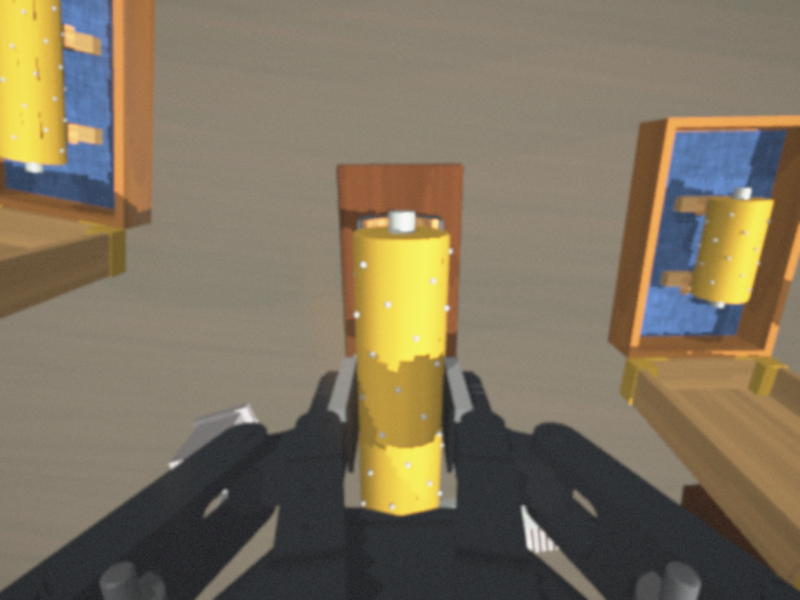

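The held cylinder lies parallel over the cradle. In this 1.43× view the base near edge spans (337–463,163) and the barrel spans rows 235–510. Lateral alignment is within 1 mm; I'll check the offset along the axis.

```bash
python3 - <<'E'
from h import *
im,M=load('wcr'); f=560/800
print('base near edge',plane(M,400*f,163*f,12),'expect centre -75')
print('near rim top',plane(M,401*f,238*f,173),plane(M,401*f,228*f,173),'far rim',plane(M,400*f,510*f,173))
hsv=cv2.cvtColor(im,cv2.COLOR_RGB2HSV)
print([tuple(im[r,272]) for r in range(150,176,2)])
E
```

```text
base near edge [ 494.80483904 -106.6918359    12.        ] expect centre -75
near rim top [ 513.54033453 -104.47136092  173.        ] [ 510.84658905 -104.76275433  173.        ] far rim [605.73361327 -94.8394115  173.        ]
[(np.uint8(133), np.uint8(131), np.uint8(130)), (np.uint8(156), np.uint8(147), np.uint8(133)), (np.uint8(177), np.uint8(156), np.uint8(132)), (np.uint8(185), np.uint8(161), np.uint8(139)), (np.uint8(162), np.uint8(148), np.uint8(127)), (np.uint8(150), np.uint8(142), np.uint8(124)), (np.uint8(155), np.uint8(138), np.uint8(98)), (np.uint8(164), np.uint8(135), np.uint8(59)), (np.uint8(172), np.uint8(139), np.uint8(57)), (np.uint8(234), np.uint8(201), np.uint8(78)), (np.uint8(242), np.uint8(217), np.uint8(85)), (np.uint8(241), np.uint8(215), np.uint8(82)), (np.uint8(241), np.uint8(215), np.uint8(77))]
```

Emit:
servo_tool(plan=[{"dx":0.007,"dy":0.003,"dz":-0.25,"spin":0,"hand":15},{"dx":0,"dy":0,"dz":-0.25,"spin":0,"hand":15},{"dx":0,"dy":0,"dz":-0.13,"spin":0,"hand":15},{"dx":0,"dy":0,"dz":-0.05,"spin":0,"hand":15},{"dx":0,"dy":0,"dz":-0.02,"spin":0,"hand":15},{"dx":0,"dy":0,"dz":0,"spin":0,"hand":15}])

```text
time_s: 27.72
ee_pos: [573.6, -98.2, 8.9]
orientation: [-3.141, 0.002, -3.034]
ft_force: [0.4, -0.2, -3.5]
opening: 0.336
finger_force: 50.4
```

Emit:
servo_tool(plan=[{"dx":0,"dy":0,"dz":-0.02,"spin":0,"hand":15},{"dx":0,"dy":0,"dz":-0.015,"spin":0,"hand":15},{"dx":0,"dy":0,"dz":0,"spin":0,"hand":15}])

```text
time_s: 28.1
ee_pos: [572.6, -98.1, 2.6]
orientation: [3.142, -0.0, -3.034]
ft_force: [-1.4, 0.3, -4.0]
opening: 0.332
finger_force: 50.4
```

Emit:
servo_tool(plan=[{"dx":0,"dy":0,"dz":-0.01,"spin":0,"hand":15},{"dx":0,"dy":0,"dz":0,"spin":0,"hand":15}])

```text
time_s: 28.35
ee_pos: [573.0, -98.2, 1.5]
orientation: [-3.141, 0.0, -3.034]
ft_force: [-0.3, -0.2, -0.5]
opening: 0.332
finger_force: 50.9
```

Emit:
servo_tool(plan=[{"dx":0,"dy":0,"dz":-0.01,"spin":0,"hand":15},{"dx":0,"dy":0,"dz":0,"spin":0,"hand":15}])

```text
time_s: 28.6
ee_pos: [573.1, -98.2, 1.2]
orientation: [-3.141, 0.0, -3.033]
ft_force: [-4.0, 0.2, 10.4]
opening: 0.332
finger_force: 52.0
```

Contact occurs at the expected height (TCP 1.2 mm, so the axis is about 45 mm) with no side force. I'll hold briefly, release and rise.

Emit:
servo_tool(plan=[{"dx":0,"dy":0,"dz":0,"spin":0,"hand":15},{"dx":0,"dy":0,"dz":0,"spin":0,"hand":15},{"dx":0,"dy":0,"dz":0,"spin":0,"hand":45},{"dx":0,"dy":0,"dz":0,"spin":0,"hand":45},{"dx":0,"dy":0,"dz":0,"spin":0,"hand":45},{"dx":0,"dy":0,"dz":0.1,"spin":0,"hand":45},{"dx":0,"dy":0,"dz":0.3,"spin":0,"hand":45},{"dx":0,"dy":0,"dz":0.35,"spin":0,"hand":45},{"dx":0,"dy":0,"dz":0.35,"spin":0,"hand":45},{"dx":0,"dy":0,"dz":0.35,"spin":0,"hand":45},{"dx":0,"dy":0,"dz":0,"spin":0,"hand":45},{"dx":0,"dy":0,"dz":0,"spin":0,"hand":45}])

```text
time_s: 30.1
ee_pos: [572.3, -98.0, 217.4]
orientation: [3.142, 0.0, -3.034]
ft_force: [-0.4, 0.1, -0.3]
opening: 0.523
finger_force: 0.0
```

```bash
python3 - <<'E'
from h import *
im,M=grab('wrist','wend'); s=get_state(); print(s['ee_pos'],s['ft_force'],s['finger_force'],s['time_s'])
hsv=cv2.cvtColor(im,cv2.COLOR_RGB2HSV)
m=((hsv[...,0]>21)&(hsv[...,0]<32)&(hsv[...,1]>120)&(hsv[...,2]>110)).astype(np.uint8)
k=max(cv2.findContours(m[:300,230:330].copy(),0,2)[0],key=cv2.contourArea)+np.array([230,0]); x,y,w,h=cv2.boundingRect(k);print(x,y,w,h)
print('near',plane(M,x+w/2,y,45),'far',plane(M,x+w/2,y+h,60))
v=im.astype(int); b=((v[...,0]-v[...,2]>22)&(v.sum(2)<300)).astype(np.uint8)
for r in range(max(y-40,0),y+h,12):
    c=np.flatnonzero(b[r,200:360])+200; d=np.flatnonzero(m[r,230:330])+230
    print(r,len(c) and (c.min(),c.max(),len(c)),len(d) and (d.min(),d.max()))
E
```

```text
[571.85526373 -98.00972241 216.44000837] [-0.07303679 -0.49147306 -0.44108104] 0.0 30.15
268 133 24 94
near [ 515.6141866  -103.87561546   45.        ] far [624.10723717 -92.24131907  60.        ]
93 0 0
105 0 0
117 (np.int64(248), np.int64(295), 19) 0
129 (np.int64(248), np.int64(293), 35) 0
141 (np.int64(249), np.int64(294), 16) (np.int64(272), np.int64(291))
153 (np.int64(249), np.int64(304), 24) (np.int64(272), np.int64(290))
165 (np.int64(249), np.int64(308), 33) (np.int64(269), np.int64(291))
177 (np.int64(250), np.int64(305), 29) (np.int64(271), np.int64(291))
189 (np.int64(250), np.int64(305), 30) (np.int64(270), np.int64(291))
201 (np.int64(251), np.int64(304), 18) (np.int64(272), np.int64(291))
213 (np.int64(251), np.int64(308), 23) (np.int64(272), np.int64(291))
225 (np.int64(253), np.int64(307), 24) (np.int64(273), np.int64(289))
```

```bash
python3 -c "
from cell import finish_job
print(finish_job())"
```

```text
the job is handed in; nothing more can be done
None
```

I opened all three lids, took the longest cylinder out of case A, set it level and centred in the cradle and released it, and handed the job in at about 30 s. I don't know the verdict, because the hand-in gave no result.

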